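Crack open the bolted drying box

ROBOT

A 6-joint arm with a two-finger parallel gripper is mounted at the origin on the work surface. World frame = base frame: x ahead of the robot, y to its left, z up, the work surface at z = 0. Lengths are in m, angles in degrees, forces in N, time in s.
With the tool pointing down it reaches from about 0.375 to 0.9 m from the base axis. Payload 3.1 kg.
Tool frame: the origin (TCP) lies at the very end of the fingers, on their centre line; the grasp point (between the pads) lies 19 mm behind it; z points along the fingers, y is the line along which they close (so a half turn about z gives the same grasp; the last joint's range is limited). The gripper opens to 87 mm and grips with 3 to 60 N. Pads are 19 mm wide; open, the fingers measure 117 mm over their backs; the gripper's body (75 mm by 190 mm) begins 51 mm behind the grasp point.
Start: joints at [-80.988, 30.224, 82.088, -0, 67.689, -10.227], TCP at [0.206, -0.59, 0.183] pointing down, gripper open.
Joint ranges: [-176.69, 176.69], [-43.24, 126.21], [12.49, 139.97], [-82, 262], [0, 151.66], [-163.58, 163.58]. Speed limits (degrees/s): [159.86, 159.86, 180, 180, 180, 180].

INTERFACE

Orientations are given as a 3x3 rotation matrix whose columns are the frame's x, y, z axes.
In Python, from rig import bot gives the robot as it stands.
- The arm moves only by the tool move_arm, never from a script. Its argument "increments" is a list of rows, each an object with "xyz": the shift along the tool's x, y, z in mm, a list of three; "roll": the turn about the tool's z in rad; "grip": the opening in per cent of the stroke, from 0 (shut) to 100 (fully open). A call has 1 to 5 rows; each row shifts and turns the commanded pose from where the row before left it, along the tool's axes as they then stand; what a row does not reach is not made up. A row lasts 1/12 s, in which the tool goes at most 41.7 mm and 7.16 degrees, less where a joint would pass 70% of its speed; a pose out of reach is approached as far as the arm can. A call is refused whole if a number of a shift passes 41.7 or a number of a turn 0.125, either way. A call with a gripper value outside its range is refused whole. The fingers move at their own pace and stop on an object; the grip force is fixed at half the most. Time passes only in rows, so rows that do not move let the fingers close. It gives the time, the measured TCP pose, the force, the opening and the grip force at its end, in the units of the state.
- bot.read_state(): the state, without advancing time (a new reading comes with each control period).
- bot.capture(name): name is "side" or "top" or "wrist"; returns (picture, depth): 384x512x3 uint8, red, green, blue; 384x512 float32, m along the optical axis (not along the pixel's ray), 0 where there is no reading.
- bot.camera_model(name): a dict with "intrinsics" (3x3 intrinsics, pixels), "rvec" (rotation vector, rad) and "tvec" (3), from world to camera coordinates, as OpenCV has them; the wrist camera has in their place "tool_from_camera" (4x4, takes a point from camera to tool coordinates, whose origin is the TCP and whose axes are the flange's). Camera axes: x right, y down, z forward; pixel columns grow to the right and rows downward; lengths in m; the calibration is good to about 2 mm. A picture is of the moment at which its call begins: read the wrist's pose just before it. camera_model takes no time and is no camera call.
- bot.hand_in(): hands the job in; it is judged then, once.
Trained networks look in the newest picture that a camera, given by its name, has taken for a name from the list of things; names that differ only in an ending like _2 or _b are one class to them, and where a whole thing is asked for, a point or a joint stands for the part that bears it (a point fixed in the world has none). Each returns a list of dicts, best first, with "conf" (0 to 1); they miss things now and then, are a little off and sometimes report something else, mostly with a low value. They report only what shows in the picture. A call takes as long as a camera call.
- bot.spot_in(label, camera): "at" ([x, y, z] in m, in the coordinates of the camera as it stood for that picture, good to about 4 mm: the middle of the surface that is visible of it).
- bot.trace(label, camera): "mask" (384x512 bool, what is visible of it).
The state is a dict: "time_s": time; "joint_positions": joint angles; "qvel": joint speeds; "tau": joint torques, N m; "position": TCP position; "tcp_rot": TCP orientation; "force": force on the tool from outside, world axes, zero at the start; "moment": the same for the moment, N m; "opening": opening from 0.0 (shut) to 1.0 (fully open); "grasp_force": force on a finger pad.
Only numpy, scipy, OpenCV 4.12 (cv2) and the standard library are available. Lean on these libraries where they do the work, as an engineer would, in place of code of your own. Each camera call takes 0.05 s, during which the arm holds its last target. There are 200 camera calls.

TASK

The drying box on the bench is bolted and its lid has stuck to the rubber seal. Slide the bolt on its front all the way back to its stop, then take the lid by its bow handle, pull it free from the seal without letting it fly up, and finish while still holding it slightly open and still, with a gap of about 30 mm at the front edge, so that I can reach in with the moisture meter's probe. Leave everything else on the bench where it is.

Things in the scene. Friction and masses are not known exactly. Their poses are not given: they have to be found in the camera images.
- box: the drying box, fixed to the bench: plywood case, 240 mm deep (its x), 340 mm wide (its y), 105 mm tall, plus a 4 mm rubber seal on the rim. Origin: centre of its underside; its front faces its own -x, its +y is to the left as the robot faces it. Lid hinge line: along its y, 124 mm behind its middle, 111 mm up.
- lid (a joint): lid hinge angle, rad: 0 shut, grows as the front rises; front gap = 244 mm x sin(angle). Lid: clear pane in an aluminium frame, 240 x 340 x 12 mm, 0.6 to 0.9 kg. It sticks to its seal (rubber lip inside the front rim): about 15 to 22 N up at the handle break it loose, peak in the first 4 mm of rise, past it by 7 mm; from then 3 to 6 N. Let go, it sinks back to a gap under 15 mm.
- handle: the lid's bow handle: a round steel bar 12 mm thick, 112 mm long along the box's y, on two end posts. Origin at the middle of the bar's axis: 36 mm above the lid's top face (46 mm above the hinge line, 157 mm above the bench when shut), 30 mm behind the lid's front edge, 214 mm from the hinge line. It turns with the lid; its y runs along the bar.
- lid_edge (a point): middle of the lower front edge of the lid, resting on the seal 109 mm above the bench when shut
- bolt (a joint): travel of the barrel bolt on the box's front, m: 0 is fully home through the lid's staple, 0.045 is fully drawn back at its end stop; grows along the box's +y. It locks the lid until about 0.037. It needs 2 to 4 N to slide and stays where it is left.
- bolt_knob (a point): centre of the bolt's ball knob, 18 mm diameter, on an 8 mm thick stem that leans forward and up from the bolt rod; 169 mm in front of the box's middle (49 mm in front of its front face), 101 mm above the bench; clear on both sides along the bolt's travel
- meter: hand-held pin moisture meter, 135 x 62 x 28 mm grey plastic with two pins at one end, lying right of the drying box; bystander. Origin at its underside, near its middle.
- sticks: bundle of six square wooden sticks, 240 x 45 x 30 mm, two rubber bands, lying left of the drying box; bystander. Origin at its underside, near its middle.
- gouge: gouge with a wooden handle, 210 mm long, 26 mm thick, lying in front of the box on its right half; bystander. Origin at its underside, near its middle.
- rule: steel rule 300 x 28 x 2 mm, lying in front of the box on its left half, along its front; bystander. Origin at its underside, near its middle.
- tumbler: drinking glass, 72 mm across, 115 mm tall, upright on the right or left of the bench; bystander. Origin at its underside, near its middle.
- mallet: joiner's mallet lying down, head 75 x 135 x 60 mm, about 300 mm long in all, on the left or right of the bench; bystander. Origin at its underside, near its middle.

How it is judged:
By the outcome, as a careful person would: the job done as asked, in the order asked, and still so for the second after the job is handed in, while the arm keeps its last pose, push and grip.
It also fails if it takes over 45 s, if anything falls off the work surface, if the arm or the gripper's body presses on something with over 40 N, if the wrist force passes 120 N, or if a joint passes its speed limit or range.

## Working session

There is one attempt and no reset: what is moved stays moved. The work goes in short steps, Python scripts to look and compute and a tool call to move; the robot and the scene stay as the last step left them, time stands still between calls to the robot, and variables do not carry over. Pictures are saved under pics/ and viewed, at most 10 in all, crops included, and the job is handed in when it is done.

Besides the shell and the picture viewer there is one more tool, called as name(argument=value, ...), one argument or row to a line, values as JSON. move_arm: Moves the arm, as the interface text tells. Its arguments: {"type":"object","properties":{"increments":{"type":"array"}},"required":["increments"]}

```bash
mkdir -p pics
cat > h.py <<'E'
import numpy as np, cv2
from rig import bot
def w(p,cam,st=None):
    m=bot.camera_model(cam); p=np.array(p)
    if cam=='wrist':
        T=np.array(m['tool_from_camera']); st=st or bot.read_state()
        return np.array(st['tcp_rot'])@(T[:3,:3]@p+T[:3,3])+np.array(st['position'])
    R=cv2.Rodrigues(np.array(m['rvec'],float))[0]
    return R.T@(p-np.array(m['tvec']).ravel())
def cloud(mask,d,cam):
    K=np.array(bot.camera_model(cam)['intrinsics']); v,u=np.nonzero(mask&(d>0)); z=d[v,u]
    P=np.c_[(u-K[0,2])*z/K[0,0],(v-K[1,2])*z/K[1,1],z]
    return np.array([w(p,cam) for p in P])
E
python3 - <<'E'
from h import *
np.set_printoptions(precision=4,suppress=True)
st=bot.read_state(); print(st['time_s'],st['tcp_rot'],st['opening'])
for c in ['top','side']:
    im,d=bot.capture(c); cv2.imwrite(f'pics/{c}0.png',im[...,::-1])
    for l in ['handle','bolt_knob','lid','box','tumbler','mallet','gouge'] if c=='top' else ['handle','bolt_knob']:
        r=bot.spot_in(l,c); print(c,l,[(round(x['conf'],2),w(x['at'],c)) for x in r[:2]])
    if c=='top':
        for l in ['handle','lid']:
            r=bot.trace(l,c)
            if r:
                m=r[0]['mask']; P=cloud(m,d,c); print(l,m.sum(),P.mean(0),np.median(P[:,2]))
                print(cv2.minAreaRect(P[:,:2].astype(np.float32)))
E
```

```text
0.0 [[ 0.9441  0.3295 -0.0004]
 [ 0.3295 -0.9441  0.0022]
 [ 0.0004 -0.0022 -1.    ]] 1.0009515651979328
top handle []
top bolt_knob [(0.6, array([ 0.4893, -0.0246,  0.0854]))]
top lid [(0.36, array([0.658 , 0.1423, 0.0355]))]
top box [(0.72, array([ 0.6138, -0.0877,  0.1154]))]
top tumbler [(0.93, array([ 0.5834, -0.5317,  0.0746])), (0.58, array([ 0.6122, -0.089 ,  0.1153]))]
top mallet [(0.69, array([0.6665, 0.5375, 0.0579])), (0.26, array([ 0.3866, -0.309 ,  0.0205]))]
top gouge [(0.62, array([ 0.3872, -0.3059,  0.0199]))]
handle 138 [ 0.5316 -0.0882  0.1557] 0.16105500845444662
((0.532073438167572, -0.08725552260875702), (0.13248559832572937, 0.01608530804514885), 89.25965881347656)Traceback (most recent call last):
  File "<stdin>", line 12, in <module>
  File "h.py", line 13, in cloud
    return np.array([w(p,cam) for p in P])
                     ~^^^^^^^
  File "h.py", line 4, in w
    m=bot.camera_model(cam); p=np.array(p)
ValueError: time passes only in moves, steps and waits
```

```bash
python3 - <<'E'
s=open('h.py').read()
s=s.replace("return np.array([w(p,cam) for p in P])","return w(P.T,cam).T").replace("T[:3,:3]@p+T[:3,3])+np.array(st['position'])","T[:3,:3]@p.T).T+0)").replace("R.T@(p-np.array(m['tvec']).ravel())","(p-np.array(m['tvec']).ravel())@R").replace("w(P.T,cam).T","w(P,cam)")
s=s.replace("return np.array(st['tcp_rot'])@(T[:3,:3]@p.T).T+0)","return (p@T[:3,:3].T+T[:3,3])@np.array(st['tcp_rot']).T+np.array(st['position'])")
open('h.py','w').write(s)
E
cat h.py
python3 - <<'E'
from h import *
np.set_printoptions(precision=4,suppress=True)
im,d=bot.capture('side'); cv2.imwrite('pics/side0.png',im[...,::-1])
for l in ['handle','bolt_knob']:
    print(l,[(round(x['conf'],2),w(x['at'],'side')) for x in bot.spot_in(l,'side')[:2]])
    r=bot.trace(l,'side')
    if r:
        P=cloud(r[0]['mask'],d,'side'); print(len(P),np.median(P,0),cv2.minAreaRect(P[:,:2].astype(np.float32)))
im,d=bot.capture('top')
r=bot.trace('box','top'); 
if r:
    P=cloud(r[0]['mask'],d,'top'); Q=P[(P[:,2]>.1)&(P[:,2]<.135)]; print('box',len(Q),cv2.minAreaRect(Q[:,:2].astype(np.float32)),np.percentile(Q,[1,99],axis=0))
E
```

```text
import numpy as np, cv2
from rig import bot
def w(p,cam,st=None):
    m=bot.camera_model(cam); p=np.array(p)
    if cam=='wrist':
        T=np.array(m['tool_from_camera']); st=st or bot.read_state()
        return (p@T[:3,:3].T+T[:3,3])@np.array(st['tcp_rot']).T+np.array(st['position'])
    R=cv2.Rodrigues(np.array(m['rvec'],float))[0]
    return (p-np.array(m['tvec']).ravel())@R
def cloud(mask,d,cam):
    K=np.array(bot.camera_model(cam)['intrinsics']); v,u=np.nonzero(mask&(d>0)); z=d[v,u]
    P=np.c_[(u-K[0,2])*z/K[0,0],(v-K[1,2])*z/K[1,1],z]
    return w(P,cam)
handle [(0.41, array([ 0.5283, -0.0827,  0.1577]))]
111 [ 0.5274 -0.0813  0.1581] ((0.5498654246330261, -0.09485757350921631), (0.14681784808635712, 0.05526714026927948), 89.93775177001953)
bolt_knob [(0.49, array([ 0.4863, -0.0226,  0.0871]))]
box 5407 ((0.5986270308494568, -0.08861465752124786), (0.3401434123516083, 0.3024559020996094), 89.48930358886719) [[ 0.502  -0.2545  0.108 ]
 [ 0.741   0.0773  0.1282]]
```

View pics/top0.png

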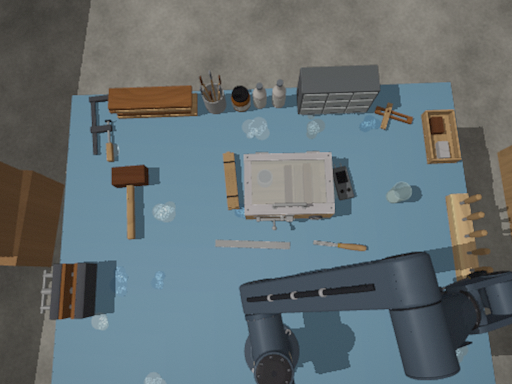

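View pics/side0.png

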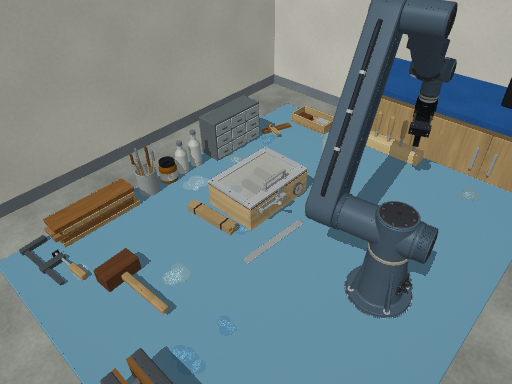

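The top view shows the box at about (290,185), with the handle bar at (290,205) and the bolt near (275,222). The gouge lies at (340,245), the rule at (252,244), and the tumbler at (400,193), which is off my path. The side view agrees. The measured handle (0.532, -0.087, 0.157) matches the box front at x≈0.502 with yaw≈0, so I'm moving over to take a closer look.

move_arm(
  increments=[
    {"xyz":[0,0,-39],"roll":0.112,"grip":100},
    {"xyz":[0,0,-39],"roll":0.112,"grip":100},
    {"xyz":[0,0,-39],"roll":0.112,"grip":100},
    {"xyz":[15,-36,0],"roll":0,"grip":100},
    {"xyz":[15,-36,0],"roll":0,"grip":100},
  ],
)

```text
time_s: 1.27
position: [0.2361, -0.521, 0.3032]
tcp_rot: [[1.0, -0.003, 0.002], [-0.003, -1.0, -0.008], [0.002, 0.008, -1.0]]
force: [0.3, 0.8, 0.0]
opening: 0.998
grasp_force: 0.0
```

move_arm(
  increments=[
    {"xyz":[15,-36,0],"roll":0,"grip":100},
    {"xyz":[15,-36,0],"roll":0,"grip":100},
    {"xyz":[15,-36,0],"roll":0,"grip":100},
    {"xyz":[15,-36,0],"roll":0,"grip":100},
    {"xyz":[15,-36,0],"roll":0,"grip":100},
  ],
)

```text
time_s: 1.68
position: [0.3113, -0.3363, 0.3001]
tcp_rot: [[1.0, -0.001, 0.0], [-0.001, -1.0, -0.0], [0.0, 0.0, -1.0]]
force: [0.9, 1.0, 0.6]
opening: 1.003
grasp_force: 0.0
```

move_arm(
  increments=[
    {"xyz":[15,-36,0],"roll":0,"grip":100},
    {"xyz":[15,-36,0],"roll":0,"grip":100},
    {"xyz":[15,-36,0],"roll":0,"grip":100},
    {"xyz":[15,-36,0],"roll":0,"grip":60},
    {"xyz":[15,-36,0],"roll":0,"grip":50},
  ],
)

```text
time_s: 2.1
position: [0.3864, -0.1563, 0.3003]
tcp_rot: [[1.0, -0.001, 0.001], [-0.001, -1.0, -0.001], [0.001, 0.001, -1.0]]
force: [0.9, 0.8, -0.0]
opening: 0.919
grasp_force: 0.0
```

move_arm(
  increments=[
    {"xyz":[15,-36,0],"roll":0,"grip":50},
    {"xyz":[15,-36,0],"roll":0,"grip":50},
    {"xyz":[15,-36,0],"roll":0,"grip":50},
    {"xyz":[0,0,0],"roll":0,"grip":50},
    {"xyz":[0,0,0],"roll":0,"grip":50},
  ],
)

```text
time_s: 2.52
position: [0.4313, -0.0481, 0.3001]
tcp_rot: [[1.0, 0.005, 0.0], [0.005, -1.0, -0.0], [0.0, 0.0, -1.0]]
force: [0.2, 0.5, -0.0]
opening: 0.56
grasp_force: 0.0
```

Run:
```python
from h import *
np.set_printoptions(precision=4,suppress=True)
st=bot.read_state(); print(st['time_s'],st['position'],st['tcp_rot'],st['joint_positions'])
print(np.array(bot.camera_model('wrist')['tool_from_camera']))
im,d=bot.capture('wrist'); cv2.imwrite('pics/w0.png',im[...,::-1])
for l in ['handle','bolt_knob','lid_edge']:
    print(l,[(round(x['conf'],2),w(x['at'],'wrist')) for x in bot.spot_in(l,'wrist')[:2]])
    r=bot.trace(l,'wrist')
    if r:
        P=cloud(r[0]['mask'],d,'wrist'); print(len(P),np.median(P,0),np.percentile(P,[2,98],axis=0),cv2.minAreaRect(P[:,:2].astype(np.float32)))
# knob: high points in front of box
K=cloud(d>0,d,'wrist'); Q=K[(K[:,0]>.43)&(K[:,0]<.475)&(K[:,2]>.085)&(K[:,2]<.125)&(abs(K[:,1]+.05)<.15)]
print(len(Q),Q.mean(0) if len(Q) else '',Q.min(0),Q.max(0))
```

```text
2.5167 [ 0.4313 -0.0481  0.3001] [[ 1.      0.0053  0.0002]
 [ 0.0053 -1.     -0.0004]
 [ 0.0002  0.0004 -1.    ]] [-21.1739   6.9691  98.2134  -0.0168  74.7999  68.5247]
[[ 0.0008 -0.9577 -0.2878  0.0786]
 [ 1.      0.0007  0.0003  0.0001]
 [-0.0001 -0.2878  0.9577 -0.2019]
 [ 0.      0.      0.      1.    ]]
handle [(0.62, array([ 0.5305, -0.0875,  0.1654]))]
1350 [ 0.5295 -0.088   0.1615] [[ 0.521  -0.1494  0.1224]
 [ 0.539  -0.0273  0.1639]] ((0.5302385687828064, -0.0917816236615181), (0.13639937341213226, 0.022404905408620834), 89.42559051513672)
bolt_knob [(0.82, array([ 0.4845, -0.0278,  0.0876]))]
700 [ 0.4864 -0.0282  0.0846] [[ 0.4472 -0.104  -0.0008]
 [ 0.4935  0.0201  0.1094]] ((0.46840184926986694, -0.041748762130737305), (0.1305544525384903, 0.0497971773147583), 89.67900848388672)
lid_edge [(0.87, array([ 0.5741, -0.0914,  0.1124]))]
32893 [ 0.5735 -0.0925  0.1154] [[ 0.5012 -0.2541  0.113 ]
 [ 0.6342  0.0715  0.1615]] ((0.5549187064170837, -0.10101625323295593), (0.16993895173072815, 0.4471317529678345), 1.0927947759628296)
179 [ 0.4577 -0.0302  0.1036] [ 0.4446 -0.0378  0.0909] [ 0.4745 -0.0221  0.1109]
```

View pics/w0.png

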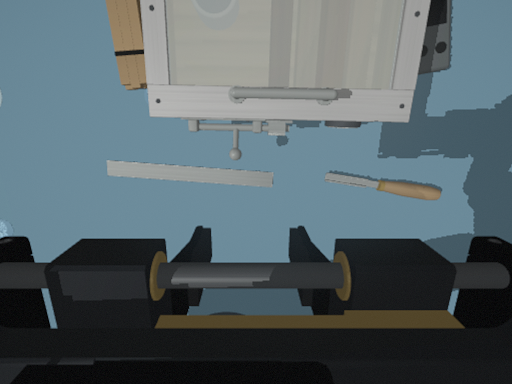

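The knob is at pixel (236,155), which gives (0.4535, -0.030, 0.101). That matches the 0.101 height given. Its travel to the left is clear. The handle bar is at (285,93), giving y≈-0.088 and x≈0.531. Next I straddle the knob and drag it in +y.

move_arm(
  increments=[
    {"xyz":[11,-9,30],"roll":0,"grip":50},
    {"xyz":[11,-9,38],"roll":0,"grip":50},
    {"xyz":[0,0,38],"roll":0,"grip":50},
    {"xyz":[0,0,38],"roll":0,"grip":50},
    {"xyz":[0,0,30],"roll":0,"grip":50},
  ],
)

```text
time_s: 3.28
position: [0.4522, -0.0326, 0.1238]
tcp_rot: [[1.0, -0.002, -0.002], [-0.002, -1.0, 0.0], [-0.002, -0.0, -1.0]]
force: [0.1, 0.2, 1.2]
opening: 0.498
grasp_force: 0.0
```

move_arm(
  increments=[
    {"xyz":[0,0,24],"roll":0,"grip":50},
    {"xyz":[0,0,20],"roll":0,"grip":50},
    {"xyz":[0,0,0],"roll":0,"grip":50},
    {"xyz":[0,-5,0],"roll":0,"grip":50},
    {"xyz":[0,-5,0],"roll":0,"grip":50},
  ],
)

```text
time_s: 3.7
position: [0.454, -0.0227, 0.0828]
tcp_rot: [[1.0, -0.002, 0.002], [-0.002, -1.0, -0.0], [0.002, 0.0, -1.0]]
force: [-0.1, 0.1, 0.5]
opening: 0.497
grasp_force: 0.0
```

move_arm(
  increments=[
    {"xyz":[0,-6,0],"roll":0,"grip":50},
    {"xyz":[0,-6,0],"roll":0,"grip":50},
    {"xyz":[0,-6,0],"roll":0,"grip":50},
    {"xyz":[0,-6,0],"roll":0,"grip":50},
    {"xyz":[0,-6,0],"roll":0,"grip":50},
  ],
)

```text
time_s: 4.12
position: [0.4533, 0.0087, 0.0825]
tcp_rot: [[1.0, 0.0, 0.001], [0.0, -1.0, -0.0], [0.001, 0.0, -1.0]]
force: [0.3, -0.6, -0.7]
opening: 0.502
grasp_force: 0.0
```

move_arm(
  increments=[
    {"xyz":[0,-5,0],"roll":0,"grip":50},
    {"xyz":[0,-4,0],"roll":0,"grip":50},
  ],
)

```text
time_s: 4.28
position: [0.4531, 0.0177, 0.0821]
tcp_rot: [[1.0, 0.0, 0.0], [0.0, -1.0, -0.0], [0.0, 0.0, -1.0]]
force: [0.7, 0.6, -0.6]
opening: 0.502
grasp_force: 0.0
```

Run:
```python
from h import *
np.set_printoptions(precision=4,suppress=True)
st=bot.read_state(); print(st['time_s'],st['position'],st['force'])
im,d=bot.capture('wrist'); cv2.imwrite('pics/w1.png',im[...,::-1])
K=cloud(d>0,d,'wrist'); Q=K[(K[:,0]>.43)&(K[:,0]<.475)&(K[:,2]>.085)&(K[:,2]<.125)&(abs(K[:,1])<.15)]
print(len(Q),Q.mean(0) if len(Q) else '')
```

```text
4.2833 [0.4531 0.0177 0.0821] [ 0.712   0.5766 -0.578 ]
872 [ 0.4594 -0.02    0.1058]
```

View pics/w1.png

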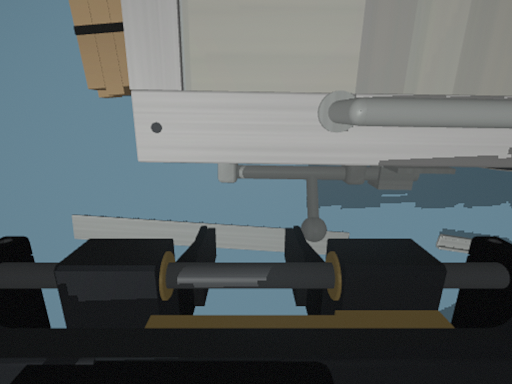

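Run:
```python
from h import *
np.set_printoptions(precision=4,suppress=True)
im,d=bot.capture('wrist'); m=bot.camera_model('wrist'); K=np.array(m['intrinsics']); print(K[0,0],K[:2,2])
T=np.array(m['tool_from_camera']); st=bot.read_state(); R=np.array(st['tcp_rot']); t=np.array(st['position'])
def at(u,v):
    z=d[v,u]; return np.round((R@(T[:3,:3]@np.array([(u-K[0,2])*z/K[0,0],(v-K[1,2])*z/K[1,1],z])+T[:3,3])+t)*1000,0)
for v in (180,200,215,228,240,260,280):
    print(v,[(u,*at(u,v)) for u in (188,200,208,284,290,296,302,308,314,320,326)])
r=bot.trace('bolt_knob','wrist')
if r: v,u=np.nonzero(r[0]['mask']); print(r[0]['conf'],u.min(),u.max(),v.min(),v.max())
cv2.imwrite('pics/c1.png',cv2.resize(im[150:320,170:360,::-1],None,fx=4,fy=3.5))
```

```text
281.01628409625806 [249.8774 195.9143]
180 [(188, np.float64(464.0), np.float64(81.0), np.float64(1.0)), (200, np.float64(463.0), np.float64(69.0), np.float64(-0.0)), (208, np.float64(463.0), np.float64(61.0), np.float64(0.0)), (284, np.float64(464.0), np.float64(-18.0), np.float64(0.0)), (290, np.float64(463.0), np.float64(-24.0), np.float64(-1.0)), (296, np.float64(464.0), np.float64(-30.0), np.float64(1.0)), (302, np.float64(463.0), np.float64(-37.0), np.float64(-1.0)), (308, np.float64(484.0), np.float64(-25.0), np.float64(86.0)), (314, np.float64(484.0), np.float64(-29.0), np.float64(87.0)), (320, np.float64(464.0), np.float64(-55.0), np.float64(1.0)), (326, np.float64(463.0), np.float64(-62.0), np.float64(-0.0))]
200 [(188, np.float64(441.0), np.float64(83.0), np.float64(-1.0)), (200, np.float64(441.0), np.float64(70.0), np.float64(-0.0)), (208, np.float64(442.0), np.float64(62.0), np.float64(0.0)), (284, np.float64(442.0), np.float64(-19.0), np.float64(1.0)), (290, np.float64(442.0), np.float64(-25.0), np.float64(-1.0)), (296, np.float64(442.0), np.float64(-31.0), np.float64(1
[... 3123 characters left out ...]
float64(483.0), np.float64(36.0), np.float64(210.0)), (200, np.float64(482.0), np.float64(33.0), np.float64(209.0)), (208, np.float64(482.0), np.float64(30.0), np.float64(209.0)), (284, np.float64(482.0), np.float64(7.0), np.float64(209.0)), (290, np.float64(482.0), np.float64(5.0), np.float64(209.0)), (296, np.float64(483.0), np.float64(4.0), np.float64(210.0)), (302, np.float64(483.0), np.float64(2.0), np.float64(210.0)), (308, np.float64(483.0), np.float64(-0.0), np.float64(210.0)), (314, np.float64(483.0), np.float64(-2.0), np.float64(209.0)), (320, np.float64(483.0), np.float64(-4.0), np.float64(210.0)), (326, np.float64(482.0), np.float64(-6.0), np.float64(209.0))]
0.96 237 419 163 240
```

View pics/c1.png

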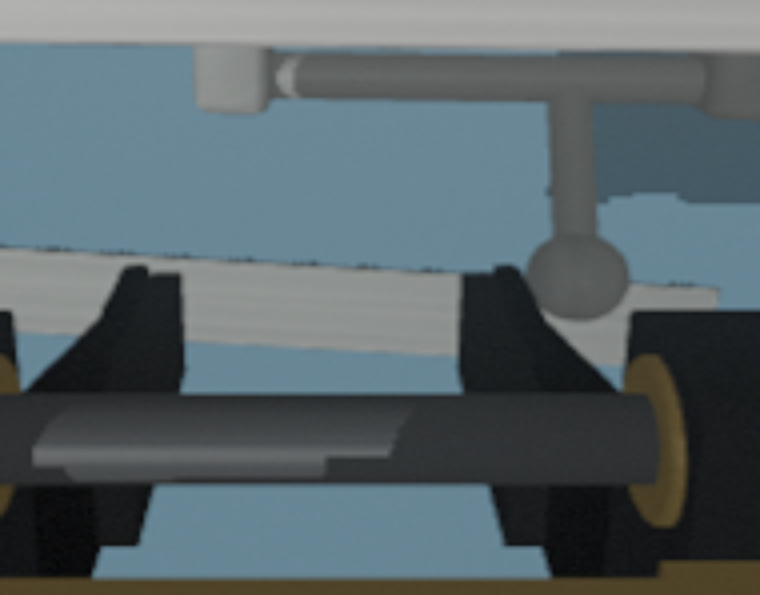

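The pictures show that the fingers passed over the knob. The fingertips, at pixels (205,228) and (293,228), lie on rays at z≈0.122 when the reported TCP is at z=0.082. The knob at (314,229) measures correctly at 0.109 on top and has hardly moved. So the real tips end about 40 mm short of the reported TCP. I'll go back and descend by another 40 mm, which is safe on either reading.

move_arm(
  increments=[
    {"xyz":[0,23,0],"roll":0,"grip":50},
    {"xyz":[0,23,0],"roll":0,"grip":50},
    {"xyz":[0,0,0],"roll":0,"grip":50},
    {"xyz":[0,0,6],"roll":0,"grip":50},
    {"xyz":[0,0,8],"roll":0,"grip":50},
  ],
)

```text
time_s: 4.85
position: [0.4533, -0.0292, 0.0678]
tcp_rot: [[1.0, -0.001, 0.001], [-0.001, -1.0, -0.0], [0.001, 0.0, -1.0]]
force: [0.5, 0.1, 0.0]
opening: 0.499
grasp_force: 0.0
```

move_arm(
  increments=[
    {"xyz":[0,0,8],"roll":0,"grip":50},
    {"xyz":[0,0,8],"roll":0,"grip":50},
    {"xyz":[0,0,8],"roll":0,"grip":50},
    {"xyz":[0,0,0],"roll":0,"grip":50},
  ],
)

```text
time_s: 5.18
position: [0.4516, -0.0282, 0.0421]
tcp_rot: [[1.0, 0.0, -0.004], [0.0, -1.0, 0.001], [-0.004, -0.001, -1.0]]
force: [-0.3, -0.1, -0.2]
opening: 0.498
grasp_force: 0.0
```

move_arm(
  increments=[
    {"xyz":[0,-5,0],"roll":0,"grip":50},
    {"xyz":[0,-5,0],"roll":0,"grip":50},
    {"xyz":[0,-4,0],"roll":0,"grip":50},
    {"xyz":[0,-4,0],"roll":0,"grip":50},
  ],
)

```text
time_s: 5.52
position: [0.4532, -0.0108, 0.0442]
tcp_rot: [[1.0, 0.001, 0.001], [0.001, -1.0, -0.001], [0.001, 0.001, -1.0]]
force: [-0.8, -2.7, -0.6]
opening: 0.5
grasp_force: 1.3
```

Run:
```python
from h import *
st=bot.read_state(); print(st['time_s'],st['position'],st['force'])
im,d=bot.capture('wrist'); cv2.imwrite('pics/w2.png',im[...,::-1])
```

```text
5.5167 [ 0.45324777 -0.01080651  0.04422908] [-0.76203468 -2.67264218 -0.60696218]
```

View pics/w2.png

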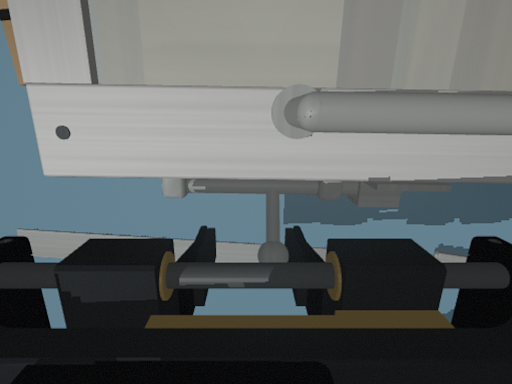

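Contact is confirmed: the force is -2.7 N in y, and the knob at (273,255) sits between the fingers against the right one. Continuing to the stop.

move_arm(
  increments=[
    {"xyz":[0,-6,0],"roll":0,"grip":50},
    {"xyz":[0,-6,0],"roll":0,"grip":50},
    {"xyz":[0,-6,0],"roll":0,"grip":50},
    {"xyz":[0,-6,0],"roll":0,"grip":50},
    {"xyz":[0,-5,0],"roll":0,"grip":50},
  ],
)

```text
time_s: 5.98
position: [0.4537, 0.0184, 0.0442]
tcp_rot: [[1.0, 0.0, 0.001], [0.0, -1.0, -0.0], [0.001, 0.0, -1.0]]
force: [0.6, -2.5, 0.3]
opening: 0.499
grasp_force: 1.4
```

move_arm(
  increments=[
    {"xyz":[0,-4,0],"roll":0,"grip":50},
    {"xyz":[0,-2,0],"roll":0,"grip":50},
    {"xyz":[0,-2,0],"roll":0,"grip":50},
  ],
)

```text
time_s: 6.23
position: [0.4539, 0.0251, 0.0441]
tcp_rot: [[1.0, 0.002, 0.001], [0.002, -1.0, -0.002], [0.001, 0.002, -1.0]]
force: [0.0, -14.1, -0.1]
opening: 0.5
grasp_force: 7.1
```

move_arm(
  increments=[
    {"xyz":[0,-2,0],"roll":0,"grip":50},
    {"xyz":[0,0,0],"roll":0,"grip":50},
  ],
)

```text
time_s: 6.4
position: [0.4539, 0.0251, 0.0441]
tcp_rot: [[1.0, 0.004, 0.001], [0.004, -1.0, -0.005], [0.001, 0.005, -1.0]]
force: [-0.5, -15.0, 0.2]
opening: 0.501
grasp_force: 7.9
```

The bolt stopped at y≈0.025 with 15 N and did not move on a further push, so it is at its end stop. Backing off, rising, and turning 90° for the handle.

move_arm(
  increments=[
    {"xyz":[0,14,0],"roll":0,"grip":50},
    {"xyz":[0,0,-40],"roll":0,"grip":50},
    {"xyz":[0,0,-40],"roll":0,"grip":50},
    {"xyz":[0,0,-40],"roll":0,"grip":50},
    {"xyz":[0,0,-40],"roll":0,"grip":60},
  ],
)

```text
time_s: 6.82
position: [0.4514, 0.0148, 0.2049]
tcp_rot: [[1.0, -0.001, -0.004], [-0.001, -1.0, 0.002], [-0.004, -0.002, -1.0]]
force: [1.8, -0.0, -0.5]
opening: 0.521
grasp_force: 0.0
```

move_arm(
  increments=[
    {"xyz":[0,0,-40],"roll":0,"grip":60},
    {"xyz":[20,26,0],"roll":0,"grip":60},
    {"xyz":[20,26,0],"roll":0,"grip":60},
    {"xyz":[20,26,0],"roll":0,"grip":60},
    {"xyz":[18,25,0],"roll":0,"grip":60},
  ],
)

```text
time_s: 7.23
position: [0.5312, -0.0892, 0.2441]
tcp_rot: [[1.0, -0.0, -0.0], [-0.0, -1.0, 0.002], [-0.0, -0.002, -1.0]]
force: [0.2, -0.2, 0.3]
opening: 0.601
grasp_force: 0.0
```

move_arm(
  increments=[
    {"xyz":[0,0,0],"roll":-0.121,"grip":60},
    {"xyz":[0,0,0],"roll":-0.121,"grip":60},
    {"xyz":[0,0,0],"roll":-0.121,"grip":60},
    {"xyz":[0,0,0],"roll":-0.121,"grip":60},
    {"xyz":[0,0,0],"roll":-0.121,"grip":60},
  ],
)

```text
time_s: 7.65
position: [0.53, -0.0881, 0.2431]
tcp_rot: [[0.819, 0.573, -0.003], [0.573, -0.819, 0.002], [-0.001, -0.003, -1.0]]
force: [0.4, -0.7, -0.2]
opening: 0.603
grasp_force: 0.0
```

move_arm(
  increments=[
    {"xyz":[0,0,0],"roll":-0.121,"grip":60},
    {"xyz":[0,0,0],"roll":-0.121,"grip":60},
    {"xyz":[0,0,0],"roll":-0.121,"grip":60},
    {"xyz":[0,0,0],"roll":-0.121,"grip":60},
    {"xyz":[0,0,0],"roll":-0.121,"grip":60},
  ],
)

```text
time_s: 8.07
position: [0.53, -0.0879, 0.2432]
tcp_rot: [[0.348, 0.938, -0.002], [0.938, -0.348, 0.002], [0.001, -0.003, -1.0]]
force: [-0.6, 1.3, -1.0]
opening: 0.6
grasp_force: 0.0
```

move_arm(
  increments=[
    {"xyz":[0,0,0],"roll":-0.121,"grip":60},
    {"xyz":[0,0,0],"roll":-0.121,"grip":60},
    {"xyz":[0,0,0],"roll":-0.119,"grip":60},
    {"xyz":[0,0,0],"roll":0,"grip":60},
    {"xyz":[0,0,0],"roll":0,"grip":60},
  ],
)

```text
time_s: 8.48
position: [0.5303, -0.0883, 0.2434]
tcp_rot: [[0.003, 1.0, -0.002], [1.0, -0.003, 0.001], [0.001, -0.002, -1.0]]
force: [0.8, 0.0, 0.9]
opening: 0.6
grasp_force: 0.0
```

Run:
```python
from h import *
np.set_printoptions(precision=4,suppress=True)
st=bot.read_state(); print(st['time_s'],st['position'],st['tcp_rot'],st['joint_positions'],st['force'])
im,d=bot.capture('wrist'); cv2.imwrite('pics/w3.png',im[...,::-1])
for l in ['handle','bolt_knob']:
    print(l,[(round(x['conf'],2),w(x['at'],'wrist')) for x in bot.spot_in(l,'wrist')[:2]])
    r=bot.trace(l,'wrist')
    if r:
        P=cloud(r[0]['mask'],d,'wrist'); P=P[P[:,2]>(.145 if l=='handle' else .07)]; print(len(P),np.median(P,0),np.percentile(P,[2,98],axis=0),cv2.minAreaRect(P[:,:2].astype(np.float32)))
        if l=='handle': print('slope',np.polyfit(P[:,1],P[:,0],1))
P=cloud(d>0,d,'wrist'); Q=P[(P[:,0]>.43)&(P[:,0]<.462)&(P[:,2]>.09)&(P[:,2]<.12)&(abs(P[:,1])<.15)]
print('knob',len(Q),Q.mean(0) if len(Q) else '')
```

```text
8.4833 [ 0.5303 -0.0883  0.2434] [[ 0.0031  1.     -0.0017]
 [ 1.     -0.0031  0.0014]
 [ 0.0014 -0.0017 -1.    ]] [-21.3998  19.5419  90.2225   0.045   70.3545 -21.2382] [0.8439 0.0054 0.9029]
handle [(0.83, array([ 0.5301, -0.076 ,  0.1643]))]
1270 [ 0.5304 -0.0803  0.1623] [[ 0.5249 -0.1427  0.1579]
 [ 0.5366 -0.0273  0.1642]] ((0.5308114886283875, -0.08613558858633041), (0.12236575782299042, 0.011970476247370243), 89.2873764038086)
slope [0.0128 0.5318]
bolt_knob [(0.76, array([0.4877, 0.0133, 0.086 ])), (0.22, array([ 0.6003, -0.3397,  0.0255]))]
1163 [0.4873 0.0104 0.0852] [[ 0.4485 -0.0469  0.0813]
 [ 0.4941  0.0731  0.1102]] ((0.4694659113883972, 0.013087842613458633), (0.1270829439163208, 0.04933075234293938), 89.34227752685547)
knob 209 [0.4544 0.0106 0.1072]
```

View pics/w3.png

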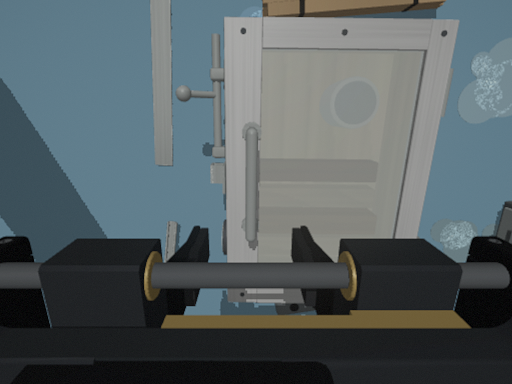

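The bolt has moved: the knob at (184,93) is now at y≈0.011, and the rod end at (218,153) is clear of the staple at (218,172). The handle bar runs from (252,130) to (252,243), at x=0.5307, y≈-0.087, straight below the hand. Going down with the 40 mm tip correction, to TCP z≈0.100, then closing.

move_arm(
  increments=[
    {"xyz":[0,0,38],"roll":0,"grip":60},
    {"xyz":[0,0,38],"roll":0,"grip":60},
    {"xyz":[0,0,30],"roll":0,"grip":60},
    {"xyz":[0,0,20],"roll":0,"grip":60},
    {"xyz":[0,0,8],"roll":0,"grip":60},
  ],
)

```text
time_s: 9.15
position: [0.5287, -0.0882, 0.1068]
tcp_rot: [[0.001, 1.0, -0.006], [1.0, -0.001, 0.002], [0.002, -0.006, -1.0]]
force: [-0.3, 0.6, 0.3]
opening: 0.599
grasp_force: 0.0
```

move_arm(
  increments=[
    {"xyz":[0,0,8],"roll":0,"grip":60},
    {"xyz":[0,0,3],"roll":0,"grip":60},
    {"xyz":[0,0,0],"roll":0,"grip":30},
    {"xyz":[0,0,0],"roll":0,"grip":20},
    {"xyz":[0,0,0],"roll":0,"grip":10},
  ],
)

```text
time_s: 9.57
position: [0.5321, -0.0895, 0.1002]
tcp_rot: [[0.0, 1.0, 0.003], [1.0, -0.0, -0.001], [-0.001, 0.003, -1.0]]
force: [-0.0, 0.6, -0.1]
opening: 0.455
grasp_force: 0.0
```

move_arm(
  increments=[
    {"xyz":[0,0,0],"roll":0,"grip":0},
    {"xyz":[0,0,0],"roll":0,"grip":0},
    {"xyz":[0,0,0],"roll":0,"grip":0},
    {"xyz":[0,0,0],"roll":0,"grip":0},
  ],
)

```text
time_s: 9.9
position: [0.5312, -0.0892, 0.0993]
tcp_rot: [[0.0, 1.0, 0.001], [1.0, -0.0, -0.0], [-0.0, 0.001, -1.0]]
force: [-0.6, 0.3, -0.1]
opening: 0.159
grasp_force: 0.0
```

move_arm(
  increments=[
    {"xyz":[0,0,0],"roll":0,"grip":0},
    {"xyz":[0,0,0],"roll":0,"grip":0},
    {"xyz":[0,0,0],"roll":0,"grip":0},
  ],
)

```text
time_s: 10.15
position: [0.5312, -0.0892, 0.0992]
tcp_rot: [[0.0, 1.0, 0.0], [1.0, -0.0, -0.0], [-0.0, 0.0, -1.0]]
force: [-0.9, -0.1, 2.5]
opening: 0.127
grasp_force: 30.0
```

The bar is gripped: about 11 mm opening, 30 N. Now pulling gently in small steps.

move_arm(
  increments=[
    {"xyz":[0,0,-1],"roll":0,"grip":0},
    {"xyz":[0,0,-1],"roll":0,"grip":0},
    {"xyz":[0,0,-1],"roll":0,"grip":0},
  ],
)

```text
time_s: 10.4
position: [0.5312, -0.0891, 0.1]
tcp_rot: [[0.0, 1.0, -0.0], [1.0, -0.0, 0.0], [0.0, -0.0, -1.0]]
force: [6.5, -2.3, -23.9]
opening: 0.123
grasp_force: 30.0
```

move_arm(
  increments=[
    {"xyz":[0,0,-1],"roll":0,"grip":0},
    {"xyz":[0,0,-1],"roll":0,"grip":0},
  ],
)

```text
time_s: 10.57
position: [0.5314, -0.0891, 0.1009]
tcp_rot: [[0.001, 1.0, -0.0], [1.0, -0.001, 0.001], [0.001, -0.0, -1.0]]
force: [7.6, -0.4, -22.3]
opening: 0.125
grasp_force: 30.0
```

move_arm(
  increments=[
    {"xyz":[0,0,-1],"roll":0,"grip":0},
    {"xyz":[0,0,0],"roll":0,"grip":0},
  ],
)

```text
time_s: 10.73
position: [0.532, -0.0891, 0.103]
tcp_rot: [[0.001, 1.0, 0.001], [1.0, -0.001, 0.001], [0.001, 0.001, -1.0]]
force: [6.0, -1.0, -14.4]
opening: 0.126
grasp_force: 30.0
```

Run:
```python
from h import *
np.set_printoptions(precision=4,suppress=True)
st=bot.read_state(); print(st['time_s'],st['position'],st['force'],st['moment'])
im,d=bot.capture('wrist'); cv2.imwrite('pics/w4.png',im[...,::-1])
m=bot.camera_model('wrist'); K=np.array(m['intrinsics'])
r=bot.trace('handle','wrist')
if r:
    P=cloud(r[0]['mask'],d,'wrist'); P=P[(P[:,2]>.14)&(P[:,2]<.18)]; print(len(P),np.percentile(P[:,2],[50,90,95,99]))
P=cloud(d>0,d,'wrist')
for lo,hi in((.505,.515),(.60,.70)):
  Q=P[(P[:,0]>lo)&(P[:,0]<hi)&(P[:,2]>.09)&(P[:,2]<.16)&(P[:,1]>-.03)&(P[:,1]<.06)]; print(lo,len(Q),np.median(Q[:,2]) if len(Q) else '')
```

```text
10.7333 [ 0.532  -0.0891  0.103 ] [  6.0047  -1.04   -14.3763] [-0.1462 -1.0253 -0.1332]
3101 [0.1661 0.1673 0.1676 0.168 ]
0.505 2444 0.1254181320634163
0.6 21309 0.11686588749773147
```

View pics/w4.png

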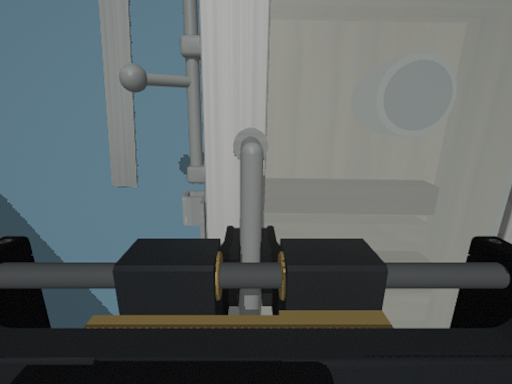

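The picture shows the bar at (250,200) held between the pads, and the lid's front frame at about z=0.125, so it has risen about 4 mm. The force has dropped to 14 N, so the seal is letting go. Continuing slowly along the hinge arc.

move_arm(
  increments=[
    {"xyz":[0,0.5,-1],"roll":0,"grip":0},
    {"xyz":[0,0.5,-1],"roll":0,"grip":0},
    {"xyz":[0,0.5,-1],"roll":0,"grip":0},
    {"xyz":[0,0.5,-1],"roll":0,"grip":0},
    {"xyz":[0,0.5,-1],"roll":0,"grip":0},
  ],
)

```text
time_s: 11.25
position: [0.5336, -0.0892, 0.1097]
tcp_rot: [[-0.0, 1.0, -0.0], [1.0, 0.0, -0.0], [-0.0, -0.0, -1.0]]
force: [3.3, -0.6, -11.0]
opening: 0.124
grasp_force: 30.0
```

move_arm(
  increments=[
    {"xyz":[0,0.5,-1.5],"roll":0,"grip":0},
    {"xyz":[0,0.5,-1.5],"roll":0,"grip":0},
    {"xyz":[0,0.5,-1.5],"roll":0,"grip":0},
    {"xyz":[0,0.5,-1.5],"roll":0,"grip":0},
    {"xyz":[0,0.5,-1.5],"roll":0,"grip":0},
  ],
)

```text
time_s: 11.67
position: [0.536, -0.0893, 0.1181]
tcp_rot: [[-0.0, 1.0, -0.0], [1.0, 0.0, -0.0], [-0.0, -0.0, -1.0]]
force: [2.4, -2.2, -6.9]
opening: 0.126
grasp_force: 30.0
```

move_arm(
  increments=[
    {"xyz":[0,0.5,-1.5],"roll":0,"grip":0},
    {"xyz":[0,0.5,-1.5],"roll":0,"grip":0},
    {"xyz":[0,0.5,-1.5],"roll":0,"grip":0},
    {"xyz":[0,0.5,-1.5],"roll":0,"grip":0},
    {"xyz":[0,0,0],"roll":0,"grip":0},
  ],
)

```text
time_s: 12.08
position: [0.5377, -0.0892, 0.1237]
tcp_rot: [[-0.0, 1.0, -0.001], [1.0, 0.0, -0.0], [-0.0, -0.001, -1.0]]
force: [1.1, -2.7, -6.3]
opening: 0.127
grasp_force: 30.0
```

Run:
```python
from h import *
np.set_printoptions(precision=4,suppress=True)
st=bot.read_state(); print(st['time_s'],st['position'],st['force'],st['grasp_force'])
im,d=bot.capture('wrist')
r=bot.trace('handle','wrist')
if r:
    P=cloud(r[0]['mask'],d,'wrist'); P=P[(P[:,2]>.14)&(P[:,2]<.21)]; print(len(P),np.percentile(P[:,2],[50,90,95,99]))
P=cloud(d>0,d,'wrist')
Q=P[(P[:,0]>.50)&(P[:,0]<.72)&(P[:,2]>.09)&(P[:,2]<.165)&(P[:,1]>0.01)&(P[:,1]<.07)]
for a in np.arange(.5,.72,.01):
    q=Q[(Q[:,0]>=a)&(Q[:,0]<a+.01)]; print(round(a+.005,3),len(q),np.round(np.median(q[:,2]),4) if len(q) else '',end='; ')
```

```text
12.0833 [ 0.5377 -0.0892  0.1237] [ 1.136  -2.7364 -6.343 ] 30.014441907405853
3712 [0.1855 0.187  0.1873 0.1878]
0.505 678 0.1481; 0.515 1356 0.1474; 0.525 1343 0.1462; 0.535 1303 0.1451; 0.545 1277 0.1386; 0.555 1283 0.1367; 0.565 1274 0.1355; 0.575 1240 0.1344; 0.585 1247 0.1333; 0.595 1231 0.132; 0.605 1220 0.1308; 0.615 1211 0.1297; 0.625 1208 0.1285; 0.635 1188 0.1274; 0.645 1194 0.1262; 0.655 1149 0.1251; 0.665 1178 0.1239; 0.675 1141 0.1228; 0.685 1148 0.1217; 0.695 1119 0.1206; 0.705 840 0.1193; 0.715 142 0.1183;
```

Pane slope is 0.116, a gap of about 28 mm, and the hand's rise of 24.4 mm agrees. A last 1.5 mm, then settle.

move_arm(
  increments=[
    {"xyz":[0,0.3,-0.8],"roll":0,"grip":0},
    {"xyz":[0,0.3,-0.8],"roll":0,"grip":0},
    {"xyz":[0,0,0],"roll":0,"grip":0},
    {"xyz":[0,0,0],"roll":0,"grip":0},
    {"xyz":[0,0,0],"roll":0,"grip":0},
  ],
)

```text
time_s: 12.6
position: [0.5381, -0.0892, 0.125]
tcp_rot: [[-0.0, 1.0, -0.001], [1.0, 0.0, -0.0], [-0.0, -0.001, -1.0]]
force: [-1.0, -3.2, -5.2]
opening: 0.124
grasp_force: 30.0
```

move_arm(
  increments=[
    {"xyz":[0,0,0],"roll":0,"grip":0},
    {"xyz":[0,0,0],"roll":0,"grip":0},
    {"xyz":[0,0,0],"roll":0,"grip":0},
    {"xyz":[0,0,0],"roll":0,"grip":0},
    {"xyz":[0,0,0],"roll":0,"grip":0},
  ],
)

```text
time_s: 13.02
position: [0.5381, -0.0892, 0.1249]
tcp_rot: [[-0.0, 1.0, -0.001], [1.0, 0.0, -0.0], [-0.0, -0.001, -1.0]]
force: [-3.3, -4.4, -5.4]
opening: 0.129
grasp_force: 30.0
```

Run:
```python
from h import *
st=bot.read_state(); print(st['time_s'],st['position'],st['force'],st['grasp_force'],np.abs(st['qvel']).max())
im,d=bot.capture('wrist'); P=cloud(d>0,d,'wrist')
Q=P[(P[:,0]>.555)&(P[:,0]<.705)&(P[:,2]>.11)&(P[:,2]<.145)&(P[:,1]>0.01)&(P[:,1]<.07)]
s=-np.polyfit(Q[:,0],Q[:,2],1)[0]; print(s,244*np.sin(np.arctan(s)))
Q=P[(P[:,0]>.43)&(P[:,0]<.462)&(P[:,2]>.09)&(P[:,2]<.12)&(abs(P[:,1])<.15)]; print('knob',len(Q),Q.mean(0))
if 27<244*np.sin(np.arctan(s))<33 and st['grasp_force']>25: print(bot.hand_in())
```

```text
13.0167 [ 0.53810585 -0.08919896  0.1249377 ] [-3.28204103 -4.3574007  -5.41150395] 30.014213919639587 0.11585195759931191
0.11900564979370427 28.833918439346768
knob 528 [0.4550492  0.01116889 0.10676886]
the job is handed in; nothing more can be done
None
```

I slid the bolt back to its stop and pulled the lid free of the seal. I handed the job in with the arm still holding the lid by its handle, open about 29 mm at the front and still; the first pass for the bolt went over the knob, because the fingertips end about 40 mm short of the reported tool point.

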